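# Open the tube-test guard and hold its gate

## Task

Make the tube-test guard accessible: on the control box press the red, then the yellow, then the blue button, one at a time, and never the green one; then squeeze the orange catch fully against its black rest, and after it the white catch in the same way. Take the gate by its black handle, swing it out past its click until it stands about square to its opening, and finish while holding it there by the handle, still and wide open against its closing spring. Leave everything else on the bench alone.

Things in the scene. Friction and masses are not known exactly. Their poses are not given: they have to be found in the camera images.
- guard: The tube-test guard: a see-through box of aluminium posts, 260 x 260 mm and 165 mm tall, fixed to the bench, with a yellow-framed gate filling its front. Origin: centre of its underside. Its front is its -x side (towards the robot, turned by its yaw), its +y side carries the hinge, its z is up. It never moves in a run. The gate's upright hinge axis stands at x -120, y +108 mm in this frame.
- gate (a joint): Angle of the yellow-framed gate (rad): 0 shut, 1.57 square to its opening, end stop at 1.8. It opens outwards to the guard's -x side, clockwise seen from above. A closing spring pulls it shut at all angles (about 1.7 N at the handle when shut, 3 N when wide); at about 0.6 rad it also rides over a spring-ball click (detent) that adds about 3 N at the handle over roughly 0.15 rad. Let go, it springs back to the click or shut. It is blocked while either catch is engaged.
- handle: The gate's black upright round handle bar, 14 mm thick, which turns with the gate. Its free upper part runs from 135 to 235 mm above the bench. With the gate shut it stands at x -165, y -70 mm in the guard frame, that is 45 mm in front of and 178 mm along from the hinge axis; being round, it can turn between the fingers. Origin: on the bar's axis, 205 mm above the bench, a good height to hold it.
- orange_catch (a joint): How far the orange catch is squeezed (m): near 0 engaged, its tongue stands before a lug of the gate; above 0.006 the tongue is off the lug; 0.018 fully squeezed. It slides stiffly (about 5 N) and stays where it is left.
- orange_pad: The orange finger pad of the catch to be squeezed first, on the top of the guard's front frame (the two catches may be in either place). 22 mm (guard x) by 12 mm (guard y) and 43 mm tall, 174 to 218 mm above the bench. Origin: its middle, 195 mm above the bench. Squeezing slides it towards the guard's -y, to its fixed black rest; a steel tongue hangs from it in front of the frame.
- orange_rest: The fixed black rest that the orange pad is squeezed against, 22 by 12 mm (guard x, y), top 218 mm above the bench. Origin: its middle, 195 mm above the bench. At the start pad and rest measure about 46 mm over their outer faces (gap 22 mm); fully squeezed 28 mm, the middle of which lies 8 mm to guard +y of this origin. It does not move. Keep the fingers above 175 mm over the bench (frame top 165 mm, catch base 173 mm). 55 mm are free between the two catches.
- white_catch (a joint): How far the white catch is squeezed (m): near 0 engaged, its tongue stands before a lug of the gate; above 0.006 the tongue is off the lug; 0.018 fully squeezed. It slides stiffly (about 5 N) and stays where it is left.
- white_pad: The white finger pad of the catch to be squeezed second, on the top of the guard's front frame (the two catches may be in either place). 22 mm (guard x) by 12 mm (guard y) and 43 mm tall, 174 to 218 mm above the bench. Origin: its middle, 195 mm above the bench. Squeezing slides it towards the guard's -y, to its fixed black rest; a steel tongue hangs from it in front of the frame.
- white_rest: The fixed black rest that the white pad is squeezed against, 22 by 12 mm (guard x, y), top 218 mm above the bench. Origin: its middle, 195 mm above the bench. At the start pad and rest measure about 46 mm over their outer faces (gap 22 mm); fully squeezed 28 mm, the middle of which lies 8 mm to guard +y of this origin. It does not move. Keep the fingers above 175 mm over the bench (frame top 165 mm, catch base 173 mm). 55 mm are free between the two catches.
- red_button_top (a point): Centre of the top face of the red button (stops the test); cap 28 mm across in a 44 mm black collar, top about 67 mm above the bench, pressed straight down. The four buttons sit on a grey control box (150 x 150 mm, 45 mm tall) in a square of 68 mm pitch; which colour is where varies.
- red_button (a joint): How far the red button is down (m): 0 up, 0.006 fully down (5 N); it springs back when let go.
- yellow_button_top (a point): Centre of the top face of the yellow button (vents the tube); cap 28 mm across in a 44 mm black collar, top about 67 mm above the bench, pressed straight down. The four buttons sit on a grey control box (150 x 150 mm, 45 mm tall) in a square of 68 mm pitch; which colour is where varies.
- yellow_button (a joint): How far the yellow button is down (m): 0 up, 0.006 fully down (5 N); it springs back when let go.
- blue_button_top (a point): Centre of the top face of the blue button (unlocks the gate); cap 28 mm across in a 44 mm black collar, top about 67 mm above the bench, pressed straight down. The four buttons sit on a grey control box (150 x 150 mm, 45 mm tall) in a square of 68 mm pitch; which colour is where varies.
- blue_button (a joint): How far the blue button is down (m): 0 up, 0.006 fully down (5 N); it springs back when let go.
- green_button_top (a point): Centre of the top face of the green button (starts the test: must not be pressed); cap 28 mm across in a 44 mm black collar, top about 67 mm above the bench, pressed straight down. The four buttons sit on a grey control box (150 x 150 mm, 45 mm tall) in a square of 68 mm pitch; which colour is where varies.
- green_button (a joint): How far the green button is down (m): 0 up, 0.006 fully down (5 N); it springs back when let go.
- jar: Amber glass jar, 60 mm across, 85 mm tall: a bystander, to be left alone. Origin: centre of its underside at the start.
- oil: Green oil bottle, 60 mm across, 160 mm tall: a bystander, to be left alone. Origin: centre of its underside at the start.
- can: Blue can, 72 mm across, 100 mm tall: a bystander, to be left alone. Origin: centre of its underside at the start.
- bush: Plain steel bush, 48 mm across, 30 mm tall: a bystander, to be left alone. Origin: centre of its underside at the start.
- fitting: Small brass fitting, 36 mm across, 34 mm tall: a bystander, to be left alone. Origin: centre of its underside at the start.
- wrench: Steel wrench lying flat: a bystander, to be left alone. Origin: its middle, near the bench.
- driver: Screwdriver lying flat: a bystander, to be left alone. Origin: its middle, near the bench.

How it is judged:
By the outcome, as a careful person would: the job done as asked, in the order asked, and still so for the second after the job is handed in, while the arm keeps its last pose, push and grip.
It also fails if it takes over 72 s, if anything falls off the work surface, if the arm or the gripper's body presses on something with over 40 N, if the wrist force passes 120 N, or if a joint passes its speed limit or range.

## Robot

A 7-joint arm with a two-finger parallel gripper is mounted at the origin on the work surface. World frame = base frame: x ahead of the robot, y to its left, z up, the work surface at z = 0. Lengths are in mm, angles in rad, forces in N, time in s.
With the tool pointing down it reaches from about 425 to 875 mm from the base axis. Payload 9.9 kg.
Tool frame: the origin (TCP) lies on the mounting face of the last link; the fingertips stand 173 mm ahead of it and the grasp point (between the pads) lies bot.grip_point_offset ahead of it (bot.grip_point_offset is the distance from the TCP to the grasp point, in mm); z points along the fingers, y is the line along which they close (so a half turn about z gives the same grasp; the last joint's range is limited). The gripper opens to 85 mm and grips with 20 to 120 N. Pads are 22 mm wide; open, the fingers measure 114 mm over their backs; the gripper's body (76 mm by 85 mm) begins 54 mm behind the grasp point. The pads swing forward as they close: fully open they stand 13 mm farther back than shut.
Start: joints at [1.024, 0.576, 0.025, 1.437, -0.015, 1.129, -0.057], TCP at [301.363, -603.999, 404.689] pointing down, gripper open.
Joint ranges: [-2.76, 2.76], [-0.34, 2.15], [-1.52, 1.57], [0.19, 2.46], [-1.09, 4.23], [0.17, 1.99], [-2.82, 2.82]. Speed limits (rad/s): [2.22, 2.22, 3.01, 3.01, 3.14, 3.14, 3.14].

## Interface

Orientations are given as [roll, pitch, yaw] about the fixed x, y, z axes, in that order (R = Rz(yaw) Ry(pitch) Rx(roll)).
In Python, from plant import bot, solver, eyes, ticket, sensors gives the robot as it stands. Calls block until the motion is done:
- bot.move_pose(position, orientation): joint-space move of the TCP to a pose.
- bot.move_l(position, ori=None, vel=150, max_force=None): straight line of the TCP; ori=None keeps the orientation; vel is the mean speed in mm/s. With max_force (N) it stops when the force on the tool has changed by that much, and returns True; else False.
- bot.movej(angles): joint-space move.
- bot.move_gripper(opening): finger opening in mm; the grip force is fixed at half the most; returns when the fingers have stopped.
- bot.dwell(seconds).
- solver.solve_ik(position, orientation): joint angles nearest the present ones, or None.
- eyes.grab_frame(name): name is "scene" or "top" or "wrist"; returns a dict with "img" (480x640x3 uint8, red, green, blue), "camera_matrix" (3x3 intrinsics, pixels), "world_from_camera" (4x4, takes a point from camera to world coordinates). Camera axes: x right, y up, looking along -z (the intrinsics and any distortion apply to the point x, -y, -z); pixel columns grow to the right and rows downward; lengths in mm; the calibration is good to about 2 mm. A picture is of the moment at which its call begins. There is no depth.
A pose or a line that the arm cannot do raises bot.Unreachable and nothing moves.
- ticket.sign_off(): hands the job in; it is judged then, once.
Readings, each from a call of its own:
- sensors.read_time_s(): time.
- sensors.read_joint_positions(): joint angles.
- sensors.read_qvel(): joint speeds.
- sensors.read_effort(): joint torques, N m.
- sensors.read_ee_pos(): TCP position.
- sensors.read_orientation(): TCP orientation.
- sensors.read_ft_force(): force on the tool from outside, world axes, zero at the start.
- sensors.read_torque(): the same for the moment, N m.
- sensors.read_width(): finger opening in mm.
- sensors.read_gripper_force(): force on a finger pad.
Only numpy, scipy, OpenCV 4.12 (cv2) and the standard library are available. Lean on these libraries where they do the work, as an engineer would, in place of code of your own. Each camera call takes 0.05 s, during which the arm holds its last target. There are 200 camera calls.

## Working session

There is one attempt and no reset: what is moved stays moved. The work goes in short steps, each a Python script; the robot and the scene stay as the last script left them, time stands still between calls to the robot, and variables do not carry over. Pictures are saved under pics/ and viewed, at most 10 in all, crops included, and the job is handed in when it is done.

```bash
ls; mkdir -p pics
python3 - <<'E'
from plant import bot, solver, eyes, ticket, sensors
import cv2,numpy as np
for n in("scene","top"):
    f=eyes.grab_frame(n); cv2.imwrite(f"pics/{n}0.png",f["img"][:,:,::-1]); print(n,f["camera_matrix"],f["world_from_camera"].round(3),[k for k in f])
    np.savez(f"{n}0.npz",**{k:f[k] for k in("img","camera_matrix","world_from_camera")})
print(bot.grip_point_offset,sensors.read_orientation(),sensors.read_time_s())
E
```

```text
pics
scene [[543.84504446   0.         320.47182573]
 [  0.         543.84504446 241.03630928]
 [  0.           0.           1.        ]] [[-5.230000e-01 -5.800000e-01  6.240000e-01  1.437305e+03]
 [ 8.520000e-01 -3.740000e-01  3.660000e-01  4.912160e+02]
 [ 2.100000e-02  7.240000e-01  6.900000e-01  1.076152e+03]
 [ 0.000000e+00  0.000000e+00  0.000000e+00  1.000000e+00]] ['img', 'camera_matrix', 'world_from_camera']
top [[545.96071802   0.         316.18213281]
 [  0.         545.96071802 239.48720889]
 [  0.           0.           1.        ]] [[-2.100000e-02  9.850000e-01 -1.720000e-01  3.216980e+02]
 [-1.000000e+00 -2.400000e-02 -1.800000e-02 -2.685200e+01]
 [-2.200000e-02  1.710000e-01  9.850000e-01  1.431659e+03]
 [ 0.000000e+00  0.000000e+00  0.000000e+00  1.000000e+00]] ['img', 'camera_matrix', 'world_from_camera']
154.70000000000002 [-3.14015105e+00  7.87350530e-05  4.62877099e-01] 0.1
```

View pics/top0.png

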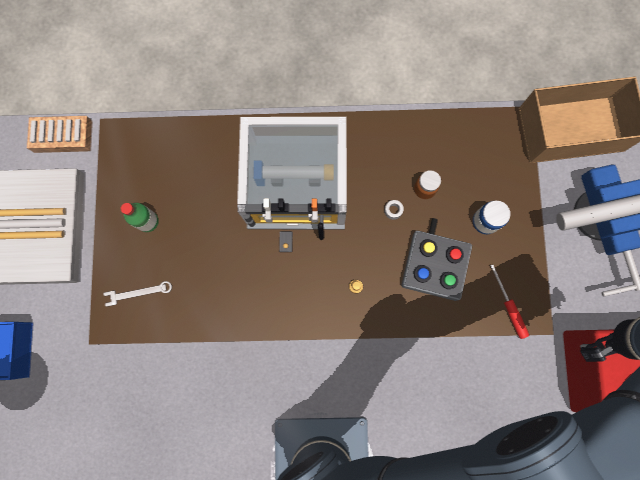

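View pics/scene0.png

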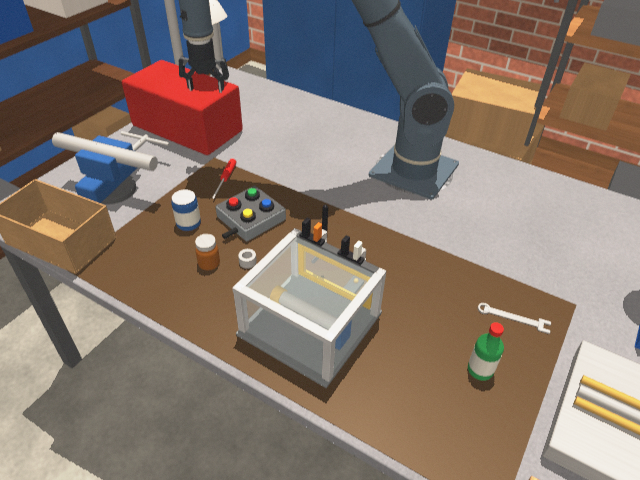

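Top view: yellow (429,247), red (456,254), blue (423,273), green (450,280). The orange pad is at (314,208) and white at (266,209), each with its rest to the right. The handle top is near (321,230). The scene view agrees, and the gate is shut.

```bash
cat > h.py <<'E'
import numpy as np,cv2
def ray(f,px,z):
    K,T=np.array(f["camera_matrix"]),np.array(f["world_from_camera"])
    px=np.atleast_2d(px).astype(float); d=(np.c_[px,np.ones(len(px))]@np.linalg.inv(K).T)*[1,-1,-1]@T[:3,:3].T
    o=T[:3,3]; return o+d*((z-o[2])/d[:,2])[:,None]
def proj(f,p):
    K,T=np.array(f["camera_matrix"]),np.array(f["world_from_camera"])
    c=(np.atleast_2d(p)-T[:3,3])@T[:3,:3]*[1,-1,-1]; q=c@K.T; return q[:,:2]/q[:,2:]
R={"red":[(0,8),(172,180)],"yellow":[(22,34)],"blue":[(100,125)],"green":[(45,85)],"orange":[(5,18)]}
def mask(img,col,box,s=120,v=90):
    h=cv2.cvtColor(img,cv2.COLOR_RGB2HSV); m=np.zeros(h.shape[:2],np.uint8)
    for a,b in R[col]: m|=cv2.inRange(h,(a,s,v),(b,255,255))
    k=np.zeros_like(m); x0,y0,x1,y1=box; k[y0:y1,x0:x1]=255; return m&k
def blob(m):
    n,l,s,c=cv2.connectedComponentsWithStats(m); i=1+np.argmax(s[1:,4]); return c[i],s[i]
E
python3 - <<'E'
from h import *
f=np.load("top0.npz"); img=f["img"]
for c in("red","yellow","blue","green"):
    p,s=blob(mask(img,c,(405,232,470,298))); print(c,p.round(1),s,ray(f,p,67).round(1))
p,s=blob(mask(img,"orange",(295,190,335,225)));print("orange",p,s,ray(f,[s[0]+s[2]/2,s[1]],218).round(1))
print("approx",ray(f,[[314,202],[266,203],[281,201],[323,200]],218).round(0))
print("handle",ray(f,[321,225],235).round(0))
print("frame",ray(f,[[239,118],[347,117],[347,205],[239,205]],165).round(1))
v=np.concatenate([img[110:240,232:355]])
cv2.imwrite("pics/c0.png",cv2.resize(v[:,:,::-1],None,fx=4.6,fy=4.6,interpolation=cv2.INTER_CUBIC))
E
```

```text
red [455.3 253.7] [450 248  12  12 104] [[ 515.1 -350.    67. ]]
yellow [428.7 247. ] [423 242  12  11 106] [[ 533.8 -284.4   67. ]]
blue [422.9 273. ] [418 268  11  11 102] [[ 468.3 -266.2   67. ]]
green [449.7 279.6] [444 275  12  11  95] [[ 450.1 -331.8   67. ]]
orange [313.90625  204.609375] [311 199   7  12  64] [[627.6  -2.2 218. ]]
approx [[621.  -1. 218.]
 [621. 109. 218.]
 [625.  75. 218.]
 [625. -22. 218.]]
handle [[563. -16. 235.]]
frame [[850.6 180.3 165. ]
 [845.2 -84.9 165. ]
 [624.2 -78.2 165. ]
 [631.  179.6 165. ]]
```

View pics/c0.png

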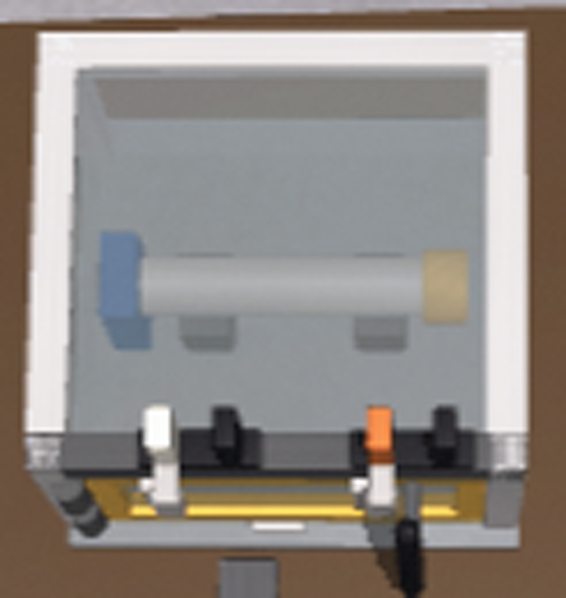

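The crop gives pad and rest tops at roughly (266,201), (281,201), (314,201) and (328,201) in the full image, and the handle top at (320,224). I'll press the buttons next, then look with the wrist camera over the catches.

Run:
```python
from plant import bot, eyes, sensors
from h import *
f=np.load("top0.npz")
c=ray(f,[[240.3,116.5],[346.6,116.5],[346.6,212],[237.9,210.4]],165);print(c.round(1))
print(ray(f,[[266.3,200.9],[281.3,200.9],[314.4,200.9],[328.5,200.9]],218).round(1))
o=[np.pi,0,0]
bot.move_gripper(0)
P={"red":(515.1,-350),"yellow":(533.8,-284.4),"blue":(468.3,-266.2)}
bot.move_pose([515.1,-350,280],o)
for k,(x,y) in P.items():
    bot.move_l([x,y,262],vel=150)
    z0=sensors.read_ft_force()
    hit=bot.move_l([x,y,173+56],vel=25,max_force=14)
    print(k,hit,np.round(sensors.read_ee_pos(),1),np.round(sensors.read_ft_force()-np.array(z0),1),sensors.read_time_s())
    bot.dwell(.2); bot.move_l([x,y,262],vel=80)
print(sensors.read_time_s())
```

```text
[[854.4 177.1 165. ]
 [846.5 -84.  165. ]
 [607.2 -76.7 165. ]
 [617.9 182.1 165. ]]
[[626.1 108.2 218. ]
 [625.1  73.8 218. ]
 [623.1  -1.9 218. ]
 [622.3 -34.1 218. ]]
red True [ 515.1 -350.   234.5] [-1.7  1.3  7.3] 3.4917
yellow True [ 533.7 -284.4  234.5] [-1.1  1.5  8.2] 5.825
blue True [ 468.3 -266.2  234.4] [-2.3  1.1 10.3] 8.15
8.85
```

Run:
```python
from plant import bot, eyes, sensors
from h import *
bot.move_l([468,-266,330],vel=200)
bot.move_pose([585,35,500],[np.pi,0,-0.028]); bot.move_gripper(85); bot.dwell(.3)
f=eyes.grab_frame("wrist"); np.savez("w0.npz",**{k:f[k] for k in("img","camera_matrix","world_from_camera")})
cv2.imwrite("pics/w0.png",f["img"][:,:,::-1]); print(f["camera_matrix"],f["world_from_camera"].round(3),sensors.read_time_s())
print(proj(f,[[623,-2,218],[622,-35,218],[626,108,218],[625,74,218],[563,-16,235]]).round())
```

```text
[[332.02715796   0.         317.5842629 ]
 [  0.         332.02715796 239.88828758]
 [  0.           0.           1.        ]] [[-2.70000e-02  9.46000e-01  3.24000e-01  6.68011e+02]
 [-1.00000e+00 -2.60000e-02 -9.00000e-03  3.25150e+01]
 [-0.00000e+00 -3.24000e-01  9.46000e-01  4.68617e+02]
 [ 0.00000e+00  0.00000e+00  0.00000e+00  1.00000e+00]] 11.8417
[[365. 188.]
 [408. 188.]
 [219. 188.]
 [264. 188.]
 [385. 269.]]
```

View pics/w0.png

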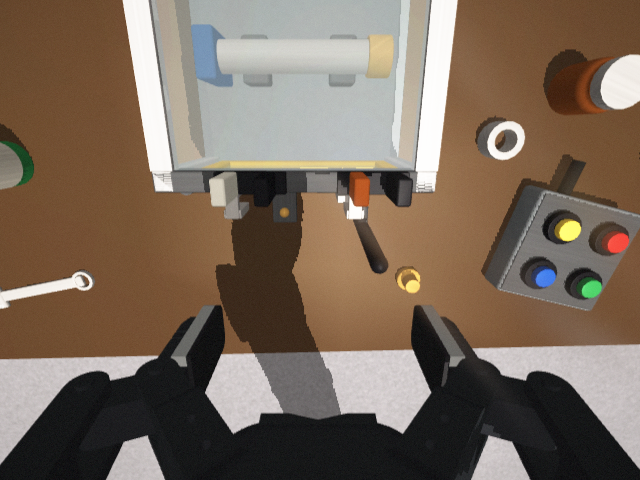

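Wrist view: orange pad about (359,189), its rest (400,189), white pad (223,190), rest (264,189), handle top (379,265). I'll enlarge it for sharper edges.

Run:
```python
from h import *
f=np.load("w0.npz"); im=f["img"][160:280,200:420,::-1]
im=np.clip(cv2.resize(im,None,fx=3.6,fy=3.6,interpolation=cv2.INTER_CUBIC).astype(float)*1.6,0,255)
cv2.imwrite("pics/w1.png",im)
```

```text
[ WARN:0@0.053] global loadsave.cpp:1063 imwrite_ Unsupported depth image for selected encoder is fallbacked to CV_8U.
```

View pics/w1.png

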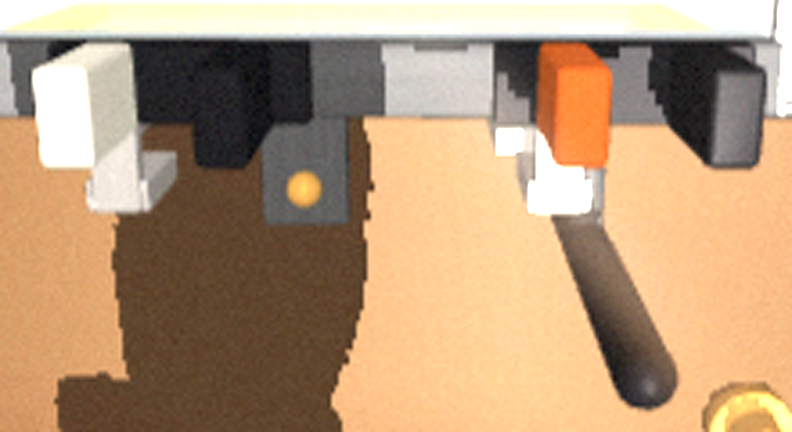

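Top-face centres, full-image pixels: orange (360.8,192.5), its rest (403.6,192.5), white (218.3,192.2), its rest (261.7,192.2), handle top (379.2,265.6). I'll combine these with the top camera.

Run:
```python
from h import *
f=np.load("w0.npz")
p=ray(f,[[360.8,192.5],[403.6,192.5],[218.3,192.2],[261.7,192.2]],218);print(p.round(1))
print(ray(f,[379.2,265.6],235).round(1)); print("top",ray(np.load("top0.npz"),[320.3,223.7],235).round(1))
d=p[2]-p[1]; print("yaw",-np.arctan2(d[0],d[1]))
```

```text
[[619.3   1.  218. ]
 [618.4 -31.6 218. ]
 [622.5 109.3 218. ]
 [621.6  76.3 218. ]]
[[565.9 -11.8 235. ]]
top [[566.2 -14.4 235. ]]
yaw -0.02902566874010551
```

```bash
cat > sq.py <<'E'
from plant import bot, eyes, sensors
from h import *
def squeeze(x,y):
    bot.move_l([x,y,420],vel=200); bot.move_l([x,y,354],vel=100); f0=np.array(sensors.read_ft_force())
    bot.move_gripper(20); bot.dwell(.3)
    print(sensors.read_width(),sensors.read_gripper_force(),np.round(sensors.read_ft_force()-f0,1),np.round(sensors.read_ee_pos(),1),sensors.read_time_s())
E
python3 - <<'E'
from sq import *
squeeze(620,-25.5)
E
```

```text
26.680684169490842 63.599231243133545 [0.9 2.2 5.5] [620.4 -24.7 355.2] 14.2
```

Run:
```python
from sq import *
bot.move_gripper(85); bot.move_l([620,-25.5,420],vel=200)
squeeze(623,83)
bot.move_gripper(85); bot.move_l([623,83,420],vel=200)
bot.move_pose([585,35,500],[np.pi,0,-0.028]); bot.dwell(.2)
f=eyes.grab_frame("wrist"); im=f["img"][160:280,200:420,::-1]
cv2.imwrite("pics/w2.png",np.clip(cv2.resize(im,None,fx=3.6,fy=3.6,interpolation=cv2.INTER_CUBIC).astype(float)*1.6,0,255).astype(np.uint8))
print(sensors.read_time_s())
```

```text
27.44435203204475 59.806886315345764 [-0.1  6.   5.9] [623.3  85.  355.3] 17.65
19.4667
```

View pics/w2.png

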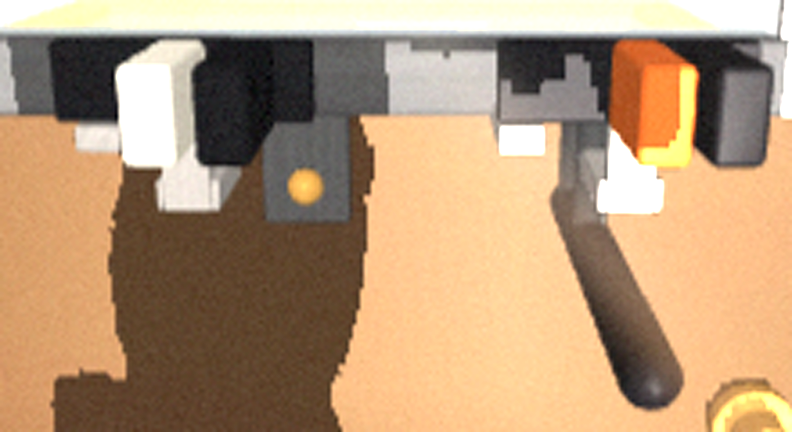

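Both catches now stand against their rests, with the gate still shut and the handle top unchanged near (380,265) full-image. Next is the handle and the arc.

Run:
```python
from plant import bot, solver, eyes, sensors
from h import *
H=np.array([566,-13.]); psi=-.029
rot=lambda a:np.array([[np.cos(a),-np.sin(a)],[np.sin(a),np.cos(a)]])
C=H-rot(psi)@[-45,-178]
P=lambda t:[*(C+rot(psi-t)@[-45,-178]),360]
print(C,P(1.57),[solver.solve_ik(P(t),[np.pi,0,0]) is not None for t in(.4,.8,1.2,1.57)])
bot.move_pose([*H,440],[np.pi,0,0]); bot.move_l([*H,360],vel=100)
f0=np.array(sensors.read_ft_force()); bot.move_gripper(5)
print(sensors.read_width(),np.round(sensors.read_ft_force()-f0,1),sensors.read_time_s())
if 10<sensors.read_width()<18:
    for t in np.linspace(0,1.6,17)[1:]:
        bot.move_l(P(t),vel=50)
        print(round(t,2),np.round(sensors.read_ft_force()-f0,1),round(sensors.read_width(),1))
bot.dwell(.3); print(np.round(sensors.read_ee_pos(),1),sensors.read_time_s())
for n in("top","wrist"):
    f=eyes.grab_frame(n); cv2.imwrite(f"pics/{n}9.png",f["img"][:,:,::-1])
```

```text
[616.14235532 163.62033916] [np.float64(439.4821424646864), np.float64(213.6220310792617), 360] [True, True, True, True]
12.464893996323715 [-0.7  2.6  3.3] 21.4917
0.1 [3.  1.3 2.9] 12.8
0.2 [ 2.2 -1.5  5.4] 12.5
0.3 [ 1.9 -1.8  6.9] 12.7
0.4 [ 0.4 -4.4  7.4] 12.3
0.5 [ 0.3 -5.4  8.3] 12.8
0.6 [-2.8 -5.9 11.3] 12.2
0.7 [-5.3 -9.4 13.2] 12.8
0.8 [-8.2 -4.3 15.9] 12.5
0.9 [-10.2  -5.1  17.8] 12.5
1.0 [-8.6 -4.1 14.4] 12.4
1.1 [-6.2 -1.9 12.2] 12.7
1.2 [-8.2 -2.7 13.6] 12.6
1.3 [-7.4 -2.   9.5] 12.6
1.4 [-4.1 -0.6  7.4] 12.6
1.5 [-6.3 -1.1  9.7] 12.6
1.6 [-3.8 -0.5  6. ] 12.6
[439.  218.5 359.5] 30.0583
```

View pics/top9.png

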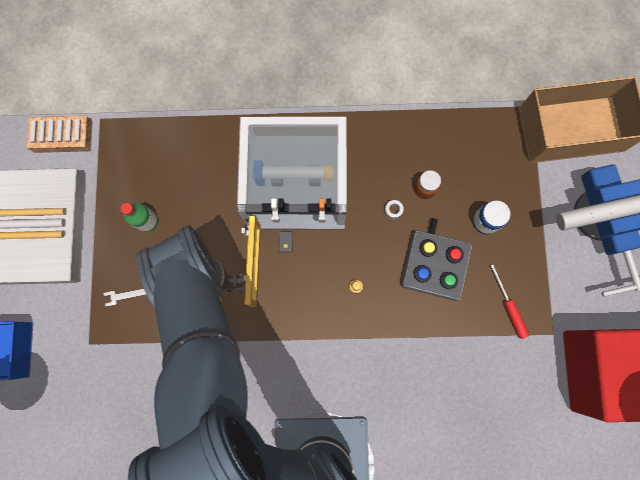

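View pics/wrist9.png

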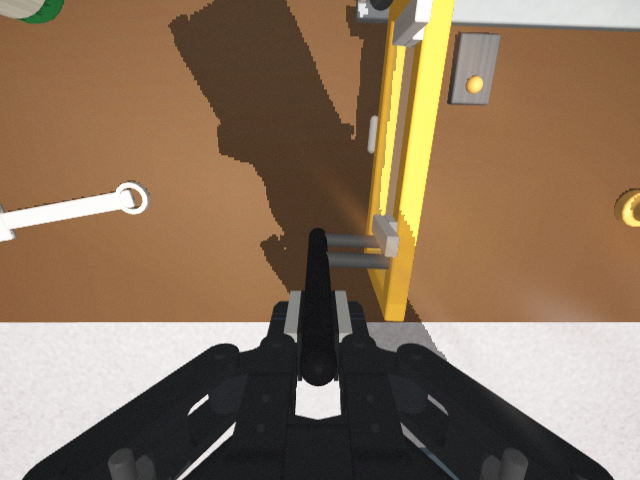

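The gate stands square, with the handle held between the pads at about (318,340) in the wrist view. In the top view the oil bottle (140,215), jar, can, bush, fitting and driver haven't moved. The wrench is partly hidden by the arm there, but the wrist view shows it flat at (75,205).

Run:
```python
from plant import bot, ticket, sensors
bot.dwell(.7); print(sensors.read_width(),abs(sensors.read_qvel()).max(),sensors.read_ee_pos()); print(ticket.sign_off())
```

```text
12.581308765731885 0.0017227633435286573 [439.03245574 218.42011963 359.49258615]
the job is handed in; nothing more can be done
None
```

I handed the job in with red, yellow and blue pressed in order and green left alone, the orange then white catch squeezed to its rest, and the gate held still by its handle at about 1.6 rad (30.8 s of the 72 s used).

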